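Hold a driver board up to the bench microscope

TASK

Lift the loose cover off the control box on the robot car and set it down gently on the work mat, open side down. Then take the driver board out of the box and hold it up to the bench microscope so that its solder side (the underside) faces the lens: centred on the lens's line of sight, 70 mm from the lens, square to it, with the board's long edges level. Finish holding it still there in the gripper (do not let go); drop nothing, never touch the microscope, and leave everything else where it is.

Things in the scene. Friction and masses are not known exactly. Their poses are not given: they have to be found in the camera images.
- car: Two-wheeled robot car propped on a wooden cradle; fixed. Plywood deck 180 x 110 mm, its top 56 mm above the bench; wheels 66 mm across, centred at x = -30 mm, tops 74 mm high, outer faces at y = +-84 mm. Origin on the bench under the deck's centre, z up, x along the car: control box at +x, battery holder (top 77 mm) at -x.
- box (a point): Centre of the top of the control box's 90 x 70 mm grey base plate on the car, 60 mm above the bench; axes as the car's. A 3 mm high lip locates the cover (2 mm play). The board lies loose on four 6 mm stand-offs between 12 mm high ribs at its corners (1.5 mm play) that end 4 mm above its top face: it must come straight up first.
- cover: Loose cover of the control box: black plastic hood, open below, 80 (x) x 60 (y) x 42 mm high outside, walls 2.5 mm, vented top, about 60 g. Origin: centre of its open lower rim, z up. Starts on the box's plate, axes as the car's. Free to be gripped from above across its 60 mm width; lift it straight up 45 mm to clear the board.
- board: Green circuit board 60 (x) x 42 (y) x 2 mm, 70 g, inside the box. Origin: centre of its underside (solder side), z up out of the component side; starts 66 mm above the bench, axes as the car's. Grip: dark finned heat sink 20 (x) x 24 (y) mm at x = -8, y = 0, top at z = 30 mm; bare board beside it in y. Terminal block (12 mm high) at the +x end, capacitor (13 mm) at x = 12.5, y = 14.
- sink_top (a point): Centre of the top of the board's heat sink (board frame: -8, 0, 30 mm); axes as the board's.
- scope: Bench microscope's stand, fixed: dark steel base 130 (x) x 110 (y) x 12 mm centred at x = 105 mm, post at x = 140 mm, 180 mm high. Origin on the bench straight below the focus point, z up; x points from there towards the post, roughly away from the robot.
- focus (a point): The microscope's focus point: in the air 210 mm above the bench, 70 mm from the lens. z axis: the line of sight from the lens outwards, up and towards the robot, 30 degrees off vertical; y axis level. The tube (21 mm radius) lies at 70 to 185 mm along -z. The centre of the board's underside belongs here, board z along this z, board x along this y (either way round).
- mat: Blue work mat 300 (x) x 200 (y) mm, 4 mm thick, fixed on the bench; origin: centre of its underside, so its top is at z = 4 mm. Nothing stands on its nearer (-x) half; the screw dish is on its farther half.
- dish: Steel screw dish, 72 mm across, 18 mm high, on the far half of the mat; origin: centre of its underside. Leave it alone.
- screwdriver: Screwdriver, about 170 mm long, lying beyond the mat. Leave it alone.
- pump: Desoldering pump, 190 mm long, 20 mm thick, lying on the bench on the robot's side. Leave it alone.
- spare_wheel: Spare car wheel lying flat, 66 mm across, 26 mm high, at the side. Leave it alone.
- gearmotor: Loose white gear motor, 65 x 34 x 22 mm, at the side. Leave it alone.
- tin: Round closed tin, 58 mm across, 23 mm high, at the side. Leave it alone.
- meter: Hand multimeter lying flat, 150 x 76 x 38 mm, at the side. Leave it alone.
There are look-alikes about, which are no part of the job. Leave any purple look-alike of the cover alone. What is shaped like the scope but blue is not meant.

How it is judged (in metres and radians):
On the way, in this order (a step that is already met when the one before it is completed fails the run):
1. the cover stands on the mat, open side down, let go and at rest (x of cover in the frame of mat between -0.14 and 0.14 m and y of cover in the frame of mat between -0.09 and 0.09 m and height (world z) of cover between 0.001 and 0.007 m and angle between cover's own z axis and vertical below 0.1 rad and contact force between cover and mat above 0.1 N and contact force between cover and the fingers below 0.05 N and linear speed of cover below 0.03 m/s), for 0.2 s.
2. the board is lifted out of the box in the gripper (height (world z) of board above 0.12 m and contact force between board and the fingers above 0.5 N and contact force between board and car below 0.05 N), for 0.1 s.
At the end, for the whole second after the job is handed in: Gripper alone holds the board still: underside centre within 12 mm of the focus point on each axis, solder side to the lens, square to it and long edges level within 0.17 rad. Cover on the mat (centre within 140 x 90 mm of the mat's), open side down (tilt under 0.1 rad), released, at rest (all of step 1 and x of board in the frame of focus between -0.012 and 0.012 m and y of board in the frame of focus between -0.012 and 0.012 m and z of board in the frame of focus between -0.012 and 0.012 m and angle between the z axis of board and the z axis of focus, either way round below 0.17 rad and angle between the x axis of board and the y axis of focus, either way round below 0.17 rad and z of sink_top in the frame of focus above 0.01 m and height (world z) of board above 0.18 m and contact force between board and the fingers above 0.5 N and contact force between board and scope below 0.05 N and contact force between board and car below 0.05 N and contact force between board and cover below 0.05 N and linear speed of board below 0.02 m/s and angular speed of board below 0.15 rad/s); the arm keeps its last pose, push and grip.
It fails at once if the microscope is touched (contact force between scope and the fingers above 1 N or contact force between scope and the arm above 1 N or contact force between scope and board above 1 N or contact force between scope and cover above 1 N).
It fails at once if the cover is dropped (falls free faster than 0.6 m/s) (contact force between cover and the fingers below 0.02 N and linear speed of cover above 0.6 m/s).
It fails at once if the board is dropped (falls free faster than 0.6 m/s) (contact force between board and the fingers below 0.02 N and linear speed of board above 0.6 m/s).
It fails at once if something else on the bench is moved by more than 20 mm (distance of any of dish, screwdriver, pump, spare_wheel, gearmotor, tin, meter from where it was at the start of the episode above 0.02 m).
It also fails if it takes over 58 s, if anything falls off the work surface, if the arm or the gripper's body presses on something with over 40 N, if the wrist force passes 120 N, or if a joint passes its speed limit or range.

ROBOT

A 6-joint arm with a two-finger parallel gripper is mounted at the origin on the work surface. World frame = base frame: x ahead of the robot, y to its left, z up, the work surface at z = 0. Lengths are in mm, angles in rad, forces in N, time in s.
With the tool pointing down it reaches from about 350 to 850 mm from the base axis. Payload 8.1 kg.
Tool frame: the origin (TCP) lies on the centre line of the jaws, within the pads' length; the fingertips stand bot.tips_ahead ahead of it and the grasp point (between the pads) lies 6 mm ahead of it (bot.tips_ahead is the distance from the TCP to the fingertips, in mm); z points along the fingers, y is the direction in which the jaws open and shut (so a half turn about z gives the same grasp; the last joint's range is limited). The gripper opens to 93 mm and grips with 3 to 60 N. Pads are 15 mm wide; open, the fingers measure 128 mm over their backs; the gripper's body (75 mm by 188 mm) begins 65 mm behind the grasp point.
Start: joints at [-1.359, 0.13, 1.488, -0, 1.523, -0.085], TCP at [175.497, -573.765, 243.635] pointing down, gripper open.
Joint ranges: [-2.96, 2.96], [-0.89, 2.26], [0.02, 2.5], [-1.34, 4.48], [0, 2.73], [-2.66, 2.66]. Speed limits (rad/s): [2.39, 2.39, 2.79, 3.14, 3.14, 3.14].

INTERFACE

Orientations are given as a 3x3 rotation matrix whose columns are the frame's x, y, z axes.
In Python, from rig import bot gives the robot as it stands.
- The arm moves only by the tool carry_out, never from a script. Its arguments are lists of equal length, an entry for each row: "offset": the shift along the tool's x, y, z in cm, a list of three; "twist": the turn, a rotation vector about the tool's x, y, z in degrees, a list of three; "fingers": the closure in counts, from 0 (fully open) to 255 (shut). In form: {"offset": [[tx, ty, tz], ...], "twist": [[rx, ry, rz], ...], "fingers": [fingers, ...]}. A call has 1 to 20 rows; each row is the pose to reach, as a shift and turn from the pose commanded when the call began, along the tool's axes at that moment; what a row does not reach only later rows make up. A row lasts 1/10 s, in which the tool goes at most 50 mm and 8.59 degrees, less where a joint would pass 70% of its speed; a pose out of reach is approached as far as the arm can. A call with a gripper value outside its range is refused whole. The fingers move at their own pace and stop on an object; the grip force is fixed at half the most. Time passes only in rows, so rows that repeat a pose let the fingers close. It gives the time, the measured TCP pose, the force and the opening at its end, in the units of the state.
- bot.get_obs(): the state, without advancing time (a new reading comes with each control period).
- bot.capture(name): name is "scene" or "top" or "wrist"; returns (picture, depth): 480x640x3 uint8, red, green, blue; 480x640 float32, mm along the optical axis (not along the pixel's ray), 0 where there is no reading.
- bot.get_calibration(name): a dict with "intrinsics" (3x3 intrinsics, pixels), "extrinsics" (4x4, takes a point from camera to world coordinates). Camera axes: x right, y down, z forward; pixel columns grow to the right and rows downward; lengths in mm; the calibration is good to about 2 mm. The wrist camera is an equidistant fisheye: a pixel r from the principal point sees the ray r / f radians off the axis. A picture is of the moment at which its call begins: read the wrist's pose just before it. get_calibration takes no time and is no camera call; for the wrist camera it gives the pose at the moment of the call.
- bot.hand_in(): hands the job in, once; it reports no verdict.
The state is a dict: "time": time; "joints": joint angles; "qvel": joint speeds; "tau": joint torques, N m; "position": TCP position; "tool_rot": TCP orientation; "ft_force": force on the tool from outside, world axes, zero at the start; "torque": the same for the moment, N m; "gripper_width": opening from 0.0 (shut) to 1.0 (fully open).
Only numpy, scipy, OpenCV 4.12 (cv2) and the standard library are available. Lean on these libraries where they do the work, as an engineer would, in place of code of your own. Each camera call takes 0.05 s, during which the arm holds its last target.

## Working session

There is one attempt and no reset: what is moved stays moved. The work goes in short steps, Python scripts to look and compute and a tool call to move; the robot and the scene stay as the last step left them, time stands still between calls to the robot, and variables do not carry over. Pictures are saved under pics/ and viewed, and the job is handed in when it is done.

Besides the shell and the picture viewer there is one more tool, called as name(argument=value, ...) on one line, values as JSON. carry_out: Moves the arm, as the interface text tells. Its arguments: {"type":"object","properties":{"offset":{"type":"array","items":{"type":"array","items":{"type":"number"}}},"twist":{"type":"array","items":{"type":"array","items":{"type":"number"}}},"fingers":{"type":"array","items":{"type":"number"}}},"required":["offset","twist","fingers"]}

```bash
ls; mkdir -p pics; cat > h.py <<'E'
import numpy as np, cv2
from rig import bot
def cap(n,f):
    c=bot.get_calibration(n); im,d=bot.capture(n); 
    cv2.imwrite(f'pics/{f}.png',im[:,:,::-1]); np.savez(f'{f}.npz',im=im,d=d,K=c['intrinsics'],T=c['extrinsics'])
    return im,d,c
def pts(f):
    z=np.load(f'{f}.npz'); d=z['d'];K=z['K'];T=z['T']
    v,u=np.mgrid[:480,:640]
    P=np.stack([(u-K[0,2])/K[0,0]*d,(v-K[1,2])/K[1,1]*d,d],-1)
    W=P@T[:3,:3].T+T[:3,3]; W[d==0]=np.nan
    return z['im'],W
E
python3 - <<'E'
from h import *
np.set_printoptions(precision=3,suppress=True)
print(bot.tips_ahead, bot.get_obs())
for n in ('scene','top'):
    im,d,c=cap(n,n+'0'); print(n,c['intrinsics'],c['extrinsics'])
E
```

```text
pics
25.0 {'time': 0.0, 'joints': array([-1.359,  0.131,  1.489, -0.   ,  1.523, -0.085]), 'qvel': array([ 0.002, -0.001,  0.003, -0.001,  0.002, -0.001]), 'tau': array([ -0.   , -55.985, -49.176,   0.077,   0.035,  -0.   ]), 'position': array([ 175.358, -573.221,  242.543]), 'tool_rot': array([[ 0.956,  0.292, -0.   ],
       [ 0.292, -0.956,  0.002],
       [ 0.   , -0.002, -1.   ]]), 'ft_force': array([ 0.821, -0.046, -0.921]), 'torque': array([-0.043,  0.029, -0.009]), 'gripper_width': 1.0011723541081066}
scene [[506.067   0.    321.647]
 [  0.    506.067 234.033]
 [  0.      0.      1.   ]] [[   0.757    0.528   -0.385 1169.766]
 [   0.653   -0.607    0.452 -697.568]
 [   0.005   -0.594   -0.805 1406.494]
 [   0.       0.       0.       1.   ]]
top [[607.411   0.    316.316]
 [  0.    607.411 241.738]
 [  0.      0.      1.   ]] [[   0.02    -0.995    0.097  415.487]
 [  -1.      -0.018    0.018  -17.084]
 [  -0.016   -0.097   -0.995 1567.358]
 [   0.       0.       0.       1.   ]]
```

View pics/scene0.png

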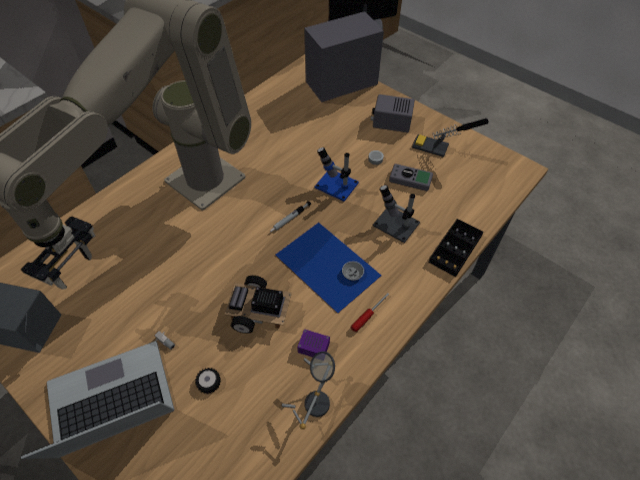

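View pics/top0.png

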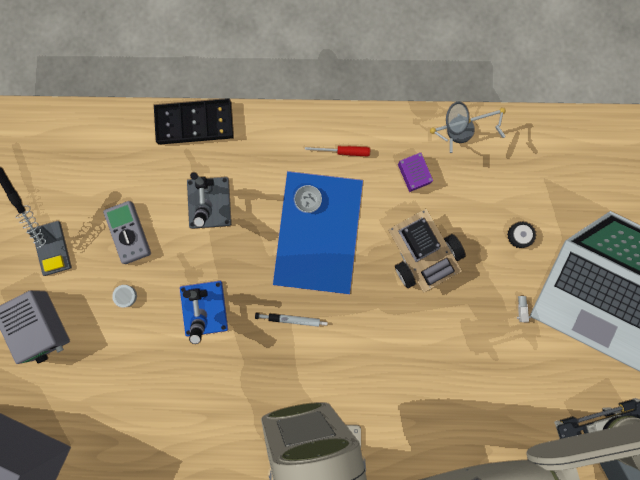

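Candidates for the cover: the black hood on the car (top 419,240) and the purple block (415,172), which is the look-alike. Candidates for the scope: the dark one (209,202) and the blue one (203,310), which is the look-alike. I choose the black hood and the dark scope. Next, a close crop to check.

```bash
python3 - <<'E'
from h import *
np.set_printoptions(precision=1,suppress=True)
im,W=pts('top0')
a=cv2.resize(im[190:300,370:480],None,fx=4,fy=4,interpolation=cv2.INTER_CUBIC)
b=cv2.resize(im[160:270,170:280],None,fx=4,fy=4,interpolation=cv2.INTER_CUBIC)[:440]
cv2.imwrite('pics/crop1.png',cv2.resize(np.hstack([a,b]),(800,400))[:,:,::-1])
def rect(m,name):
    P=W[m][:,:2].astype(np.float32); r=cv2.minAreaRect(P); print(name,m.sum(),'median',np.nanmedian(W[m],0),'rect',r)
Z=W[:,:,2]; X=W[:,:,0];Y=W[:,:,1]
v,u=np.mgrid[:480,:640]
reg=(u>390)&(u<450)&(v>205)&(v<270)
print(np.nanmedian(Z[235:245,415:425]))
dark=im.max(2)<70
m=reg&(Z>92)&(Z<112); m=cv2.morphologyEx(m.astype(np.uint8),cv2.MORPH_OPEN,np.ones((3,3)))>0
rect(m,'cover')
hsv=cv2.cvtColor(im,cv2.COLOR_RGB2HSV)
mm=(hsv[:,:,0]>100)&(hsv[:,:,0]<125)&(hsv[:,:,1]>150)&(u>265)&(u<370)&(v>165)&(v<300)
rect(mm&np.isfinite(Z)&(Z<15),'mat')
reg=(u>180)&(u<240)&(v>170)&(v<235)
m=reg&(Z>6)&(Z<20); m=cv2.morphologyEx(m.astype(np.uint8),cv2.MORPH_OPEN,np.ones((3,3)))>0
rect(m,'base')
m=reg&(Z>100)
print(W[m].max(0),W[m].min(0))
m=(u>290)&(u<328)&(v>180)&(v<218)&(Z>14); rect(m,'dish')
for nm,r in dict(pump=(250,335,308,332),wheel=(505,538,220,250)).items():
    m=(u>r[0])&(u<r[1])&(v>r[2])&(v<r[3])&(Z>8); rect(m,nm)
m=(u>390)&(u<470)&(v>200)&(v<300)&(Z>50)&(Z<64); rect(m,'deck')
E
```

```text
101.44733341953838
cover 826 median [ 573.6 -245.2  101.6] rect ((573.9121704101562, -245.1725616455078), (79.92967224121094, 61.16648483276367), 29.872892379760742)
mat 8007 median [580.2   0.9   3.6] rect ((593.6485595703125, 8.439552307128906), (197.77737426757812, 298.1124572753906), 84.27141571044922)
base 1157 median [666.7 274.   11.8] rect ((665.4666748046875, 293.4366760253906), (128.7777557373047, 111.0113525390625), 4.642613887786865)
[714.4 309.5 185.2] [585.4 266.2 100. ]
dish 220 median [682.   35.3  18.5] rect ((677.1741943359375, 35.25267791748047), (69.2158432006836, 70.45713806152344), 77.02467346191406)
pump 484 median [368.6  71.5  17.1] rect ((367.21075439453125, 64.49800872802734), (54.919559478759766, 197.5889892578125), 2.9087986946105957)
wheel 589 median [ 594.3 -510.6   25.3] rect ((595.1747436523438, -512.61279296875), (67.07801818847656, 72.20237731933594), 3.578202247619629)
deck 1885 median [ 535.7 -255.1   56. ] rect ((547.2665405273438, -259.18896484375), (179.89877319335938, 169.66920471191406), 29.988666534423828)
```

View pics/crop1.png

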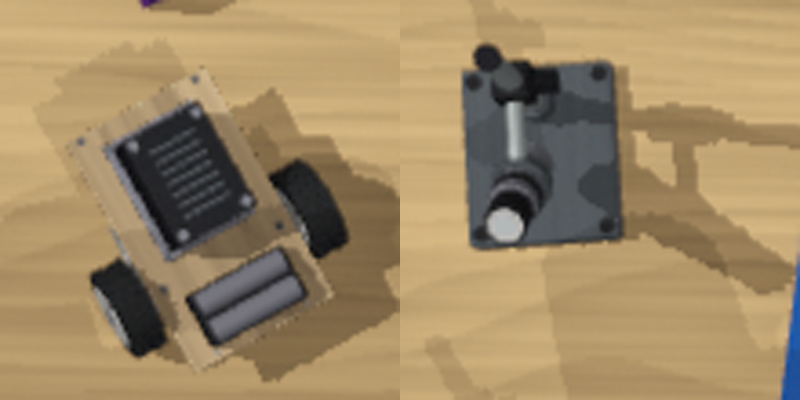

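The crop confirms a black vented hood on the car and a dark scope with its bright lens face at about (199,222). Sizes match the description: 80x61 mm at z 101.6, and a 129x111 mm base. Next I check the scope lens against the geometry in both views.

```bash
cat >> h.py <<'E'
def proj(f,p):
    z=np.load(f'{f}.npz');T=z['T'];q=T[:3,:3].T@(np.array(p)-T[:3,3]);K=z['K'];return K[:2,:2]@(q[:2]/q[2])+K[:2,2]
def ray(f,uv,h):
    z=np.load(f'{f}.npz');T=z['T'];K=z['K'];r=T[:3,:3]@np.linalg.inv(K)@np.array([uv[0],uv[1],1.]);o=T[:3,3];return o+r*(h-o[2])/r[2]
a=np.deg2rad(4.64); Rs=np.array([[np.cos(a),-np.sin(a),0],[np.sin(a),np.cos(a),0],[0,0,1]])
O=np.array([665.5,293.4,0])-Rs@[105,0,0]
E
python3 - <<'E'
from h import *
np.set_printoptions(precision=1,suppress=True)
L=O+Rs@[35,0,149.4]; print('O',O,'lens exp',L)
for f,box in (('top0',(185,215,208,235)),('scene0',(374,400,178,205))):
    im,W=pts(f); u0,u1,v0,v1=box
    print('expect px',proj(f,L))
    m=np.zeros((480,640),bool); m[v0:v1,u0:u1]=im[v0:v1,u0:u1].min(2)>130
    n,l,st,c=cv2.connectedComponentsWithStats(m.astype(np.uint8)); k=1+st[1:,4].argmax()
    print(st[k],c[k],ray(f,c[k],149.4),np.nanmedian(W[l==k],0))
    im2,W2=pts(f)
# scene: cover centre and base
im,W=pts('scene0'); Z=W[:,:,2]; v,u=np.mgrid[:480,:640]
m=(u>240)&(u<295)&(v>280)&(v<325)&(Z>95)&(Z<110); print('cover scene',cv2.minAreaRect(W[m][:,:2].astype(np.float32)),np.median(Z[m]))
m=(u>368)&(u<425)&(v>175)&(v<245)&(Z>6)&(Z<18); print('base scene',cv2.minAreaRect(W[m][:,:2].astype(np.float32)),np.median(Z[m]))
E
```

```text
O [560.8 284.9   0. ] lens exp [595.7 287.7 149.4]
expect px [198.5 221.6]
[194 217  10   9  68] [198.4 221.6] [595.9 288.  149.4] [595.4 287.7 148.5]
expect px [382.8 187.4]Traceback (most recent call last):
  File "<stdin>", line 8, in <module>
ValueError: attempt to get argmax of an empty sequence
```

```bash
cat >> h.py <<'E'
from scipy.spatial.transform import Rotation as Rn
def down(yaw): 
    a=np.deg2rad(yaw); x=np.array([np.cos(a),np.sin(a),0]); z=np.array([0,0,-1.]); return np.stack([x,np.cross(z,x),z],1)
def rel(p0,R0,p1,R1):
    return (R0.T@(np.array(p1)-p0)/10).round(2), np.rad2deg(Rn.from_matrix(R0.T@R1).as_rotvec()).round(2)
E
python3 - <<'E'
from h import *
p0=[175.497,-573.765,243.635]; R0=down(np.rad2deg(np.arctan2(.292,.956)))
print(rel(p0,R0,[573.9,-245.2,243.6],down(29.9)), rel(p0,R0,[573.9,-245.2,150],down(29.9)))
E
```

```text
(array([ 47.7 , -19.79,   0.  ]), array([  0.  ,   0.  , -12.92])) (array([ 47.7 , -19.79,   9.36]), array([  0.  ,   0.  , -12.92]))
```

carry_out(offset=[[47.7,-19.8,0],[47.7,-19.8,0],[47.7,-19.8,0],[47.7,-19.8,0],[47.7,-19.8,0],[47.7,-19.8,0],[47.7,-19.8,0],[47.7,-19.8,0],[47.7,-19.8,0],[47.7,-19.8,0],[47.7,-19.8,0],[47.7,-19.8,0],[47.7,-19.8,3],[47.7,-19.8,6],[47.7,-19.8,9.4],[47.7,-19.8,9.4],[47.7,-19.8,9.4],[47.7,-19.8,9.4]], twist=[[0,0,-12.9],[0,0,-12.9],[0,0,-12.9],[0,0,-12.9],[0,0,-12.9],[0,0,-12.9],[0,0,-12.9],[0,0,-12.9],[0,0,-12.9],[0,0,-12.9],[0,0,-12.9],[0,0,-12.9],[0,0,-12.9],[0,0,-12.9],[0,0,-12.9],[0,0,-12.9],[0,0,-12.9],[0,0,-12.9]], fingers=[0,0,0,0,0,0,0,0,0,0,0,0,0,0,0,0,0,0])

```text
time: 1.9
position: [574.4, -246.2, 152.2]
tool_rot: [[0.867, 0.498, 0.003], [0.498, -0.867, -0.002], [0.002, 0.003, -1.0]]
ft_force: [-0.3, -0.7, -0.2]
gripper_width: 0.995
```

```bash
python3 - <<'E'
from h import *
np.set_printoptions(precision=4,suppress=True)
o=bot.get_obs(); print(o['time'],o['position'],o['tool_rot'],o['joints'],o['ft_force'])
im,d,c=cap('wrist','w1'); print(c['intrinsics'],c['extrinsics'])
E
```

```text
1.9 [ 574.4044 -246.2204  152.2001] [[ 0.8673  0.4978  0.0027]
 [ 0.4978 -0.8673 -0.0016]
 [ 0.0016  0.0027 -1.    ]] [-0.4869  0.2514  1.5206 -0.0001  1.3665  0.5628] [-0.2516 -0.696  -0.1511]
[[371.6483   0.     316.2309]
 [  0.     371.6483 233.0896]
 [  0.       0.       1.    ]] [[   0.4983   -0.8325   -0.2423  644.1751]
 [  -0.867    -0.4775   -0.1425 -207.0377]
 [   0.0029    0.2811   -0.9597  292.8041]
 [   0.        0.        0.        1.    ]]
```

View pics/w1.png

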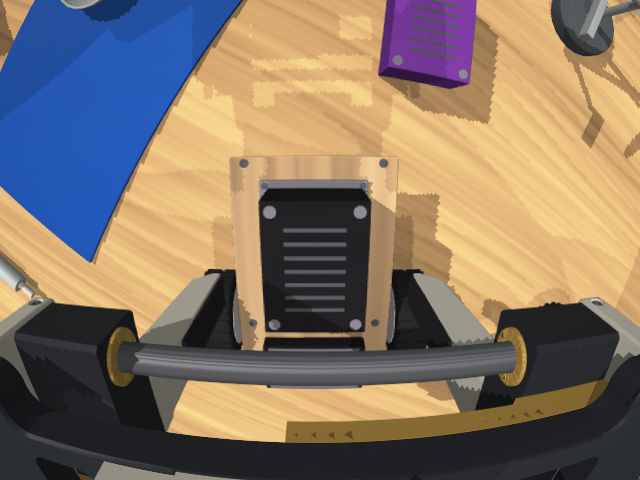

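The wrist view shows the black cover (u 262–370) centred and square between the jaws. Descending and gripping.

carry_out(offset=[[0,0,2],[0,0,4],[0,0,5],[0,0,5.6],[0,0,5.6],[0,0,5.6],[0,0,5.6],[0,0,5.6],[0,0,5.6],[0,0,5.6],[0,0,5.6],[0,0,5.6],[0,0,5.6],[0,0,5.6],[0,0,5.6],[0,0,5.6]], twist=[[0,0,0],[0,0,0],[0,0,0],[0,0,0],[0,0,0],[0,0,0],[0,0,0],[0,0,0],[0,0,0],[0,0,0],[0,0,0],[0,0,0],[0,0,0],[0,0,0],[0,0,0],[0,0,0]], fingers=[0,0,0,0,0,0,255,255,255,255,255,255,255,255,255,255])

```text
time: 3.55
position: [573.8, -245.0, 93.8]
tool_rot: [[0.867, 0.499, 0.0], [0.499, -0.867, -0.0], [0.0, 0.0, -1.0]]
ft_force: [0.2, 0.2, 2.1]
gripper_width: 0.649
```

carry_out(offset=[[0,0,-1],[0,0,-3],[0,0,-5],[0,0,-7.5],[0,0,-10],[0,0,-10],[0,0,-10],[2,-6,-10],[4,-12,-10],[6,-18,-10],[7.5,-23,-10],[8.3,-25.4,-10],[8.3,-25.4,-10],[8.3,-25.4,-7],[8.3,-25.4,-4],[8.3,-25.4,-1],[8.3,-25.4,1],[8.3,-25.4,2],[8.3,-25.4,2],[8.3,-25.4,2]], twist=[[0,0,0],[0,0,0],[0,0,0],[0,0,0],[0,0,0],[0,0,0],[0,0,0],[0,0,0],[0,0,0],[0,0,0],[0,0,0],[0,0,0],[0,0,0],[0,0,0],[0,0,0],[0,0,0],[0,0,0],[0,0,0],[0,0,0],[0,0,0]], fingers=[255,255,255,255,255,255,255,255,255,255,255,255,255,255,255,255,255,255,255,255])

```text
time: 5.55
position: [519.2, 16.6, 73.9]
tool_rot: [[0.867, 0.498, -0.0], [0.498, -0.867, 0.0], [-0.0, -0.0, -1.0]]
ft_force: [-0.3, -1.2, -0.4]
gripper_width: 0.645
```

```bash
python3 - <<'E'
from h import *
cap('wrist','w2'); cap('top','top2')
E
```

```text
(no output)
```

View pics/w2.png

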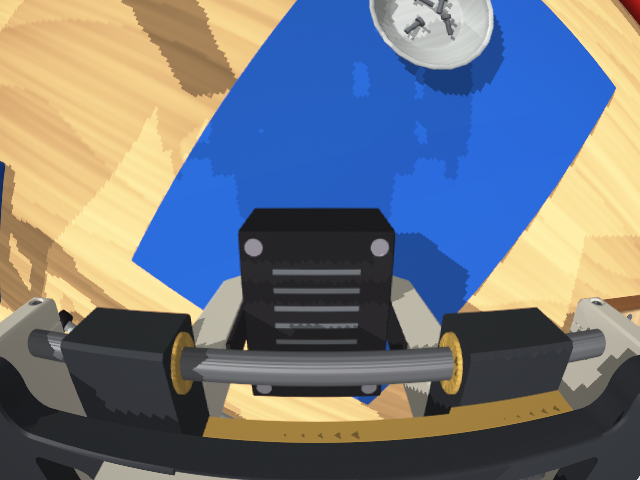

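Cover is held square over the mat's near half, clear of the dish (430,30). Lowering gently.

carry_out(offset=[[0,0,1],[0,0,2],[0,0,2.7],[0,0,3.1],[0,0,3.3],[0,0,3.45],[0,0,3.5],[0,0,3.55],[0,0,3.55],[0,0,3.55]], twist=[[0,0,0],[0,0,0],[0,0,0],[0,0,0],[0,0,0],[0,0,0],[0,0,0],[0,0,0],[0,0,0],[0,0,0]], fingers=[255,255,255,255,255,255,255,255,255,255])

```text
time: 6.65
position: [519.2, 16.6, 38.4]
tool_rot: [[0.867, 0.499, 0.0], [0.499, -0.867, -0.0], [0.0, 0.0, -1.0]]
ft_force: [-0.5, -0.4, -0.8]
gripper_width: 0.645
```

carry_out(offset=[[0,0,0.05],[0,0,0.1],[0,0,0.1],[0,0,0.1]], twist=[[0,0,0],[0,0,0],[0,0,0],[0,0,0]], fingers=[255,255,255,255])

```text
time: 7.05
position: [519.2, 16.6, 37.7]
tool_rot: [[0.867, 0.499, 0.0], [0.499, -0.867, -0.0], [0.0, 0.0, -1.0]]
ft_force: [-1.5, 0.6, 5.2]
gripper_width: 0.641
```

Contact is felt at +5 N, so I release and rise straight up.

carry_out(offset=[[0,0,0],[0,0,0],[0,0,0],[0,0,0],[0,0,0],[0,0,0],[0,0,-1],[0,0,-4],[0,0,-8],[0,0,-12],[0,0,-15],[0,0,-15]], twist=[[0,0,0],[0,0,0],[0,0,0],[0,0,0],[0,0,0],[0,0,0],[0,0,0],[0,0,0],[0,0,0],[0,0,0],[0,0,0],[0,0,0]], fingers=[0,0,0,0,0,0,0,0,0,0,0,0])

```text
time: 8.25
position: [522.3, 16.5, 193.9]
tool_rot: [[0.867, 0.499, 0.01], [0.499, -0.867, -0.001], [0.008, 0.006, -1.0]]
ft_force: [1.3, -0.0, -0.2]
gripper_width: 0.998
```

```bash
python3 - <<'E'
from h import *
cap('wrist','w3'); im,d,c=cap('top','top3'); cap('scene','scene3')
cv2.imwrite('pics/crop3.png',cv2.resize(im[190:300,370:480],None,fx=5,fy=5,interpolation=cv2.INTER_CUBIC)[:,:,::-1])
E
```

```text
(no output)
```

View pics/w3.png

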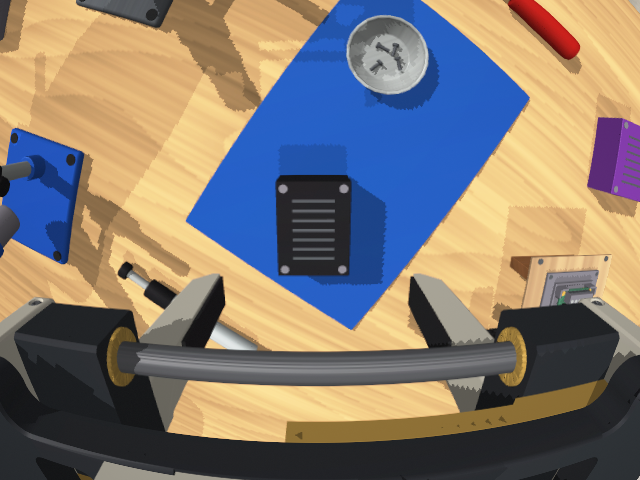

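View pics/crop3.png

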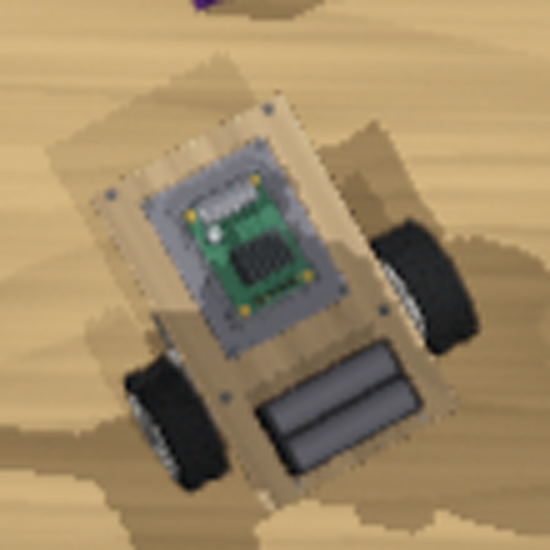

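The cover stands on the mat (wrist 315,225), away from the dish. The board lies in the box: heat sink at crop (265,255), terminal block at the +x end (228,200). Measuring the sink.

```bash
python3 - <<'E'
from h import *
im,W=pts('top3'); Z=W[:,:,2]; v,u=np.mgrid[:480,:640]
m=(u>400)&(u<440)&(v>215)&(v<265)
for lo,hi,n in ((88,104,'sink'),(50,64,'deck'),):
    k=m&(Z>lo)&(Z<hi); print(n,k.sum(),np.median(W[k],0),cv2.minAreaRect(W[k][:,:2].astype(np.float32)))
hsv=cv2.cvtColor(im,cv2.COLOR_RGB2HSV)
g=m&(hsv[:,:,0]>50)&(hsv[:,:,0]<95)&(hsv[:,:,1]>90)
n,l,st,c=cv2.connectedComponentsWithStats(g.astype(np.uint8)); print(st[1:])
q=np.array([ray('top3',(a,b),68) for b,a in np.argwhere(g)]); print('green',cv2.minAreaRect(q[:,:2].astype(np.float32)))
m=(u>270)&(u<370)&(v>170)&(v<300)&(Z>35)&(Z<60); k=m; print('cover',np.median(W[k],0),cv2.minAreaRect(W[k][:,:2].astype(np.float32)))
im,W=pts('scene3'); Z=W[:,:,2]
m=(u>230)&(u<300)&(v>275)&(v<330)&(Z>90)&(Z<104); print('scene sink',m.sum(),np.median(W[m],0),cv2.minAreaRect(W[m][:,:2].astype(np.float32)))
m=(u>270)&(u<380)&(v>220)&(v<310)&(Z>38)&(Z<56); print('scene cover',m.sum(),np.median(W[m],0),cv2.minAreaRect(W[m][:,:2].astype(np.float32)))
E
```

```text
sink 74 [ 567.32447463 -249.31664044   94.19008554] ((567.16162109375, -248.6833953857422), (19.590076446533203, 23.896326065063477), 28.313674926757812)
deck 1228 [ 564.32264148 -249.64113658   57.23585945] ((571.6520385742188, -248.06837463378906), (121.70143127441406, 96.52105712890625), 0.8597269654273987)
[[408 228  24  24 160]
 [428 238   2   3   3]
 [428 247   1   1   1]]
green ((570.017333984375, -245.69558715820312), (49.14542007446289, 41.94353103637695), 28.74286460876465)
cover [487.11254928  10.00682876  44.86782552] ((492.9456481933594, 2.7412681579589844), (21.311904907226562, 57.685977935791016), 30.287158966064453)
scene sink 55 [ 568.1805946  -249.86123932   94.65523142] ((567.4967041015625, -249.48391723632812), (19.699813842773438, 26.85403823852539), 29.504650115966797)
scene cover 493 [530.05863253   6.65021378  46.74663244] ((554.0997924804688, -89.13571166992188), (87.5516586303711, 299.99444580078125), 18.337051391601562)
```

carry_out(offset=[[-2,6,0],[-4,12,0],[-6,18,0],[-8,23,0],[-9.1,25.4,0],[-9.1,25.4,0],[-9.1,25.4,2],[-9.1,25.4,3.8],[-9.1,25.4,3.8],[-9.1,25.4,3.8],[-9.1,25.4,3.8],[-9.1,25.4,3.8]], twist=[[0,0,0],[0,0,0],[0,0,0],[0,0,0],[0,0,0],[0,0,0],[0,0,0],[0,0,0],[0,0,0],[0,0,0],[0,0,0],[0,0,0]], fingers=[105,105,105,105,105,105,105,105,105,105,105,105])

```text
time: 9.6
position: [567.4, -248.9, 150.3]
tool_rot: [[0.867, 0.499, 0.001], [0.499, -0.867, -0.001], [0.001, 0.001, -1.0]]
ft_force: [0.2, -0.7, -0.1]
gripper_width: 0.588
```

```bash
python3 - <<'E'
from h import *
print(bot.get_obs()['position'],bot.get_obs()['gripper_width'])
cap('wrist','w4')
E
```

```text
[ 567.4064346  -248.94899172  150.31920037] 0.588343512988538
```

View pics/w4.png

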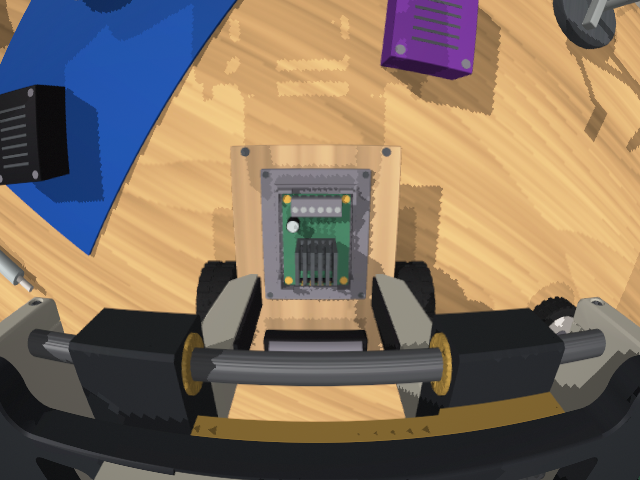

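The sink (317,262) is centred between the jaws and the cover still stands on the mat (30,135). Descending and gripping.

carry_out(offset=[[0,0,2],[0,0,3.5],[0,0,4.5],[0,0,5.1],[0,0,5.4],[0,0,5.4],[0,0,5.4],[0,0,5.4],[0,0,5.4],[0,0,5.4],[0,0,5.4],[0,0,5.4],[0,0,5.4],[0,0,5.4],[0,0,5.4]], twist=[[0,0,0],[0,0,0],[0,0,0],[0,0,0],[0,0,0],[0,0,0],[0,0,0],[0,0,0],[0,0,0],[0,0,0],[0,0,0],[0,0,0],[0,0,0],[0,0,0],[0,0,0]], fingers=[105,105,105,105,105,105,105,255,255,255,255,255,255,255,255])

```text
time: 11.15
position: [566.9, -248.9, 95.3]
tool_rot: [[0.867, 0.499, 0.0], [0.499, -0.867, -0.0], [0.0, 0.0, -1.0]]
ft_force: [0.2, 0.4, 1.8]
gripper_width: 0.258
```

carry_out(offset=[[0,0,-0.5],[0,0,-1],[0,0,-2],[0,0,-4],[0,0,-7],[0,0,-10],[0,0,-13],[0,0,-16],[0,0,-18],[0,0,-18],[0,0,-18],[0,0,-18]], twist=[[0,0,0],[0,0,0],[0,0,0],[0,0,0],[0,0,0],[0,0,0],[0,0,0],[0,0,0],[0,0,0],[0,0,0],[0,0,0],[0,0,0]], fingers=[255,255,255,255,255,255,255,255,255,255,255,255])

```text
time: 12.35
position: [566.1, -248.6, 273.2]
tool_rot: [[0.867, 0.499, -0.002], [0.499, -0.867, 0.001], [-0.001, -0.002, -1.0]]
ft_force: [0.3, 1.2, -1.3]
gripper_width: 0.256
```

```bash
python3 - <<'E'
from h import *
np.set_printoptions(precision=3,suppress=True)
o=bot.get_obs();print(o['time'],o['position'],o['gripper_width'],o['joints'])
cap('wrist','w5'); cap('scene','scene5')
im=np.load('scene5.npz')['im']; cv2.imwrite('pics/crop5.png',cv2.resize(im[180:330,200:350],None,fx=4,fy=4)[:,:,::-1])
# targets
f=O+[0,0,210]; s,c=.5,np.sqrt(3)/2
zf=Rs@[-s,0,c]; yf=Rs@[0,1,0]
R=np.stack([yf,np.cross(-zf,yf),-zf],1)
T=f+zf*29.3-8*yf
print('focus',f,'TCP target',T,R)
p0=np.array([566.9,-248.9,275.3]);R0=down(29.9)
# pull-back waypoint: 80mm along zf
print('way',rel(p0,R0,T+80*zf,R),'final',rel(p0,R0,T,R), 'twoafter',rel(T+80*zf,R,T,R))
E
```

```text
12.35 [ 566.092 -248.551  273.242] 0.255809379379506 [-0.497  0.172  1.389  0.     1.584  0.552]
focus [560.844 284.906 210.   ] TCP target [546.889 275.747 235.375] [[-0.081  0.863  0.498]
 [ 0.997  0.07   0.04 ]
 [ 0.     0.5   -0.866]]
way (array([ 20.8 , -48.19,  -2.94]), array([-26.71,  16.93, -63.19])) final (array([ 24.42, -46.48,   3.99]), array([-26.71,  16.93, -63.19])) twoafter (array([-0., -0.,  8.]), array([0., 0., 0.]))
```

View pics/w5.png

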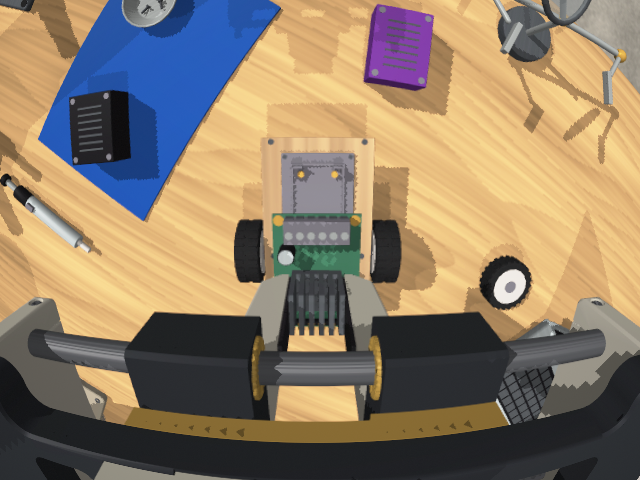

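View pics/crop5.png

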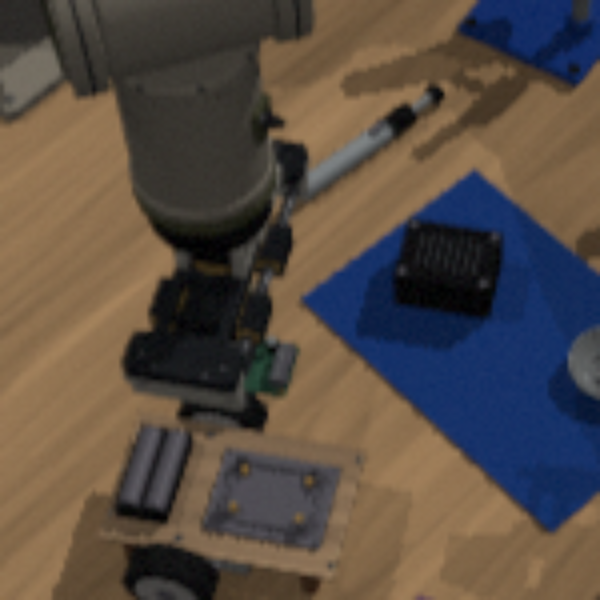

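Board is firmly held, level and clear of the empty box. Going to the stand-off pose, 80 mm out along the line of sight, in even steps.

carry_out(offset=[[1,-2.4,-0.15],[2.5,-5.8,-0.35],[4.2,-9.6,-0.6],[5.8,-13.5,-0.8],[7.5,-17.3,-1.1],[9.2,-21.2,-1.3],[10.8,-25.1,-1.5],[12.5,-28.9,-1.8],[14.1,-32.8,-2],[15.8,-36.6,-2.2],[17.5,-40.5,-2.5],[19.1,-44.3,-2.7],[20.2,-46.7,-2.85],[20.8,-48.2,-2.9],[20.8,-48.2,-2.9],[20.8,-48.2,-2.9],[20.8,-48.2,-2.9],[20.8,-48.2,-2.9]], twist=[[-1.3,0.85,-3.2],[-3.2,2,-7.6],[-5.3,3.4,-12.6],[-7.5,4.7,-17.7],[-9.6,6.1,-22.7],[-11.8,7.4,-27.8],[-13.9,8.8,-32.9],[-16,10.2,-37.9],[-18.2,11.5,-43],[-20.3,12.9,-48],[-22.4,14.2,-53.1],[-24.6,15.6,-58.1],[-25.9,16.4,-61.3],[-26.7,16.9,-63.2],[-26.7,16.9,-63.2],[-26.7,16.9,-63.2],[-26.7,16.9,-63.2],[-26.7,16.9,-63.2]], fingers=[255,255,255,255,255,255,255,255,255,255,255,255,255,255,255,255,255,255])

```text
time: 14.25
position: [507.1, 271.7, 304.0]
tool_rot: [[-0.079, 0.864, 0.498], [0.997, 0.069, 0.039], [-0.0, 0.499, -0.866]]
ft_force: [-1.4, -0.3, -1.0]
gripper_width: 0.258
```

```bash
python3 - <<'E'
from h import *
np.set_printoptions(precision=3,suppress=True)
o=bot.get_obs();print(o['time'],o['position'],o['tool_rot'],o['gripper_width'],o['joints'])
cap('wrist','w6'); cap('scene','scene6');cap('top','top6')
im=np.load('scene6.npz')['im']; im2=np.load('top6.npz')['im']
cv2.imwrite('pics/crop6.png',np.hstack([cv2.resize(im[100:260,280:440],(400,400)),cv2.resize(im2[150:350,130:330],(400,400))])[:,:,::-1])
f=O+[0,0,210]; s,c=.5,np.sqrt(3)/2
zf=Rs@[-s,0,c]; yf=Rs@[0,1,0]
R=np.stack([yf,np.cross(-zf,yf),-zf],1)
T=f+zf*29.3-8*yf
print(T+80*zf, rel(o['position'],o['tool_rot'],T,R))
E
```

```text
14.25 [507.109 271.68  303.969] [[-0.079  0.864  0.498]
 [ 0.997  0.069  0.039]
 [-0.     0.499 -0.866]] 0.2579825546579428 [ 0.539 -0.382  1.934 -0.248  1.125  0.513]
[507.02  272.511 304.657] (array([0.09, 0.04, 7.94]), array([-0.05,  0.07, -0.07]))
```

View pics/w6.png

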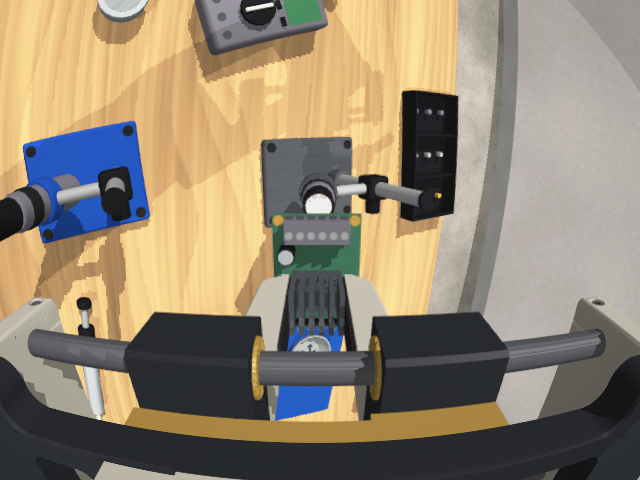

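View pics/crop6.png

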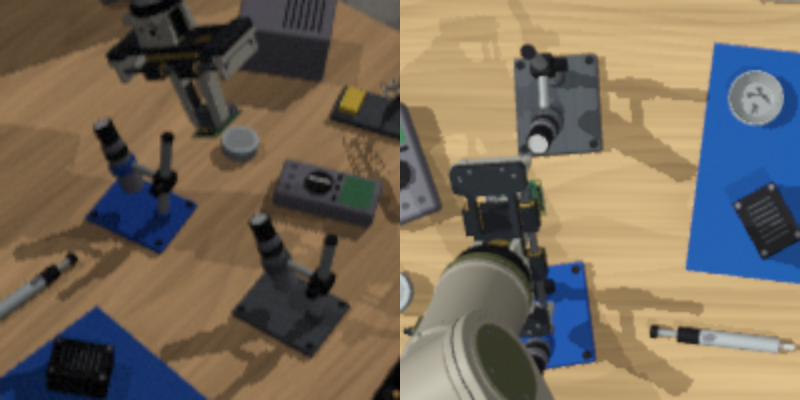

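At the stand-off the board is in line above the lens (wrist 318,205). The arm is clear of both scopes. Closing in slowly along the line of sight.

carry_out(offset=[[0,0,1],[0,0,2.2],[0,0,3.5],[0,0,4.8],[0,0,6],[0,0,7],[0,0,7.6],[0.05,0,7.9],[0.05,0,7.95],[0.05,0,7.95],[0.05,0,7.95],[0.05,0,7.95],[0.05,0,7.95],[0.05,0,7.95]], twist=[[0,0,0],[0,0,0],[0,0,0],[0,0,0],[0,0,0],[0,0,0],[0,0,0],[0,0,0],[0,0,0],[0,0,0],[0,0,0],[0,0,0],[0,0,0],[0,0,0]], fingers=[255,255,255,255,255,255,255,255,255,255,255,255,255,255])

```text
time: 15.8
position: [546.3, 276.4, 235.5]
tool_rot: [[-0.081, 0.863, 0.498], [0.997, 0.07, 0.04], [-0.0, 0.5, -0.866]]
ft_force: [-0.8, -0.5, -0.9]
gripper_width: 0.253
```

```bash
python3 - <<'E'
from h import *
np.set_printoptions(precision=3,suppress=True)
o=bot.get_obs();print(o['time'],o['position'],o['gripper_width'],o['qvel'])
cap('wrist','w7'); cap('scene','scene7');cap('top','top7')
im=np.load('scene7.npz')['im']; im2=np.load('top7.npz')['im']
cv2.imwrite('pics/crop7.png',np.hstack([cv2.resize(im[120:260,320:460],(400,400),interpolation=2),cv2.resize(im2[150:350,130:330],(400,400))])[:,:,::-1])
f=O+[0,0,210]; s,c=.5,np.sqrt(3)/2
zf=Rs@[-s,0,c]; yf=Rs@[0,1,0]
R=np.stack([yf,np.cross(-zf,yf),-zf],1)
T=f+zf*29.3-8*yf
print(T, rel(o['position'],o['tool_rot'],T,R))
F=np.stack([np.cross(yf,zf),yf,zf],1)
for n in ('scene7','top7'):
    im,W=pts(n); hsv=cv2.cvtColor(im,cv2.COLOR_RGB2HSV); u0,v0=proj(n,f).astype(int); print(n,'focus px',u0,v0)
    g=np.zeros((480,640),bool); g[max(v0-25,0):v0+25,u0-25:u0+25]=1
    g&=(hsv[:,:,0]>50)&(hsv[:,:,0]<95)&(hsv[:,:,1]>60)
    Q=(W[g]-f)@F; Q=Q[np.isfinite(Q).all(1)&(np.abs(Q).max(1)<80)]; print(len(Q),np.median(Q,0),Q.min(0),Q.max(0)) 
E
```

```text
15.8 [546.341 276.387 235.501] 0.2525372844926654 [-0.001  0.002  0.002 -0.001 -0.001 -0.001]
[546.889 275.747 235.375] (array([-0.07,  0.04,  0.04]), array([-0.01,  0.  ,  0.02]))
scene7 focus px 375 170
23 [ 13.576 -10.412   3.07 ] [  1.429 -28.839 -78.98 ] [20.478 19.663  9.408]
top7 focus px 193 233
31 [  8.477 -20.366   2.792] [-15.318 -26.62   -3.588] [18.924 18.47   8.667]
```

View pics/w7.png

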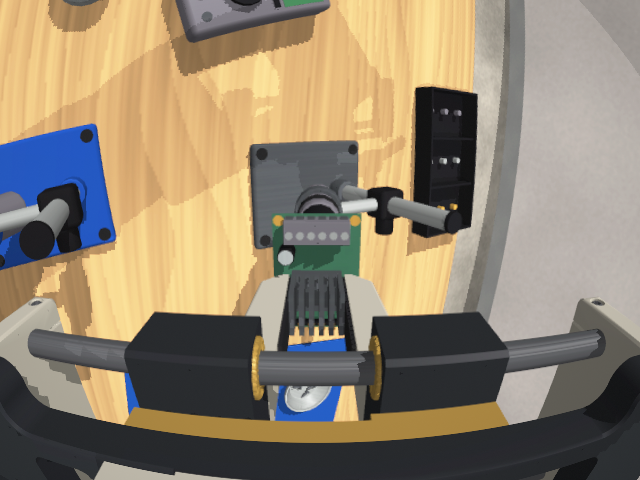

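View pics/crop7.png

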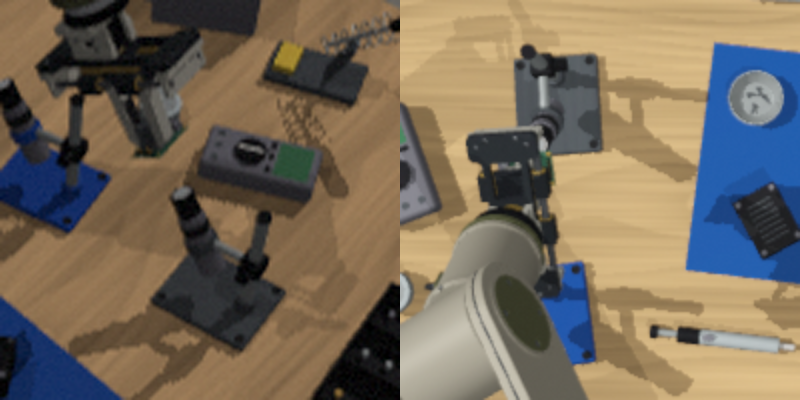

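The board is about 0.7 mm from its target by the arm's own readings. Depth points on its top face sit at focus z of about +2.9 mm (expected +2), with edges at x of about +20 and y of about −28. The cover is still standing on the mat (right crop 767,220). I check the cover and the other objects once more, then hand in.

```bash
python3 - <<'E'
from h import *
im,W=pts('top7'); Z=W[:,:,2]; v,u=np.mgrid[:480,:640]
m=(u>275)&(u<360)&(v>215)&(v<295)&(Z>38)&(Z<56); print('cover',np.median(W[m],0),cv2.minAreaRect(W[m][:,:2].astype(np.float32)))
for n,b in dict(dish=(290,328,180,218),pump=(250,335,308,332),wheel=(505,538,220,250)).items():
    m=(u>b[0])&(u<b[1])&(v>b[2])&(v<b[3])&(Z>8)&(Z<30); print(n,np.median(W[m],0))
o=bot.get_obs(); print(o['time'],o['position'],o['gripper_width'])
bot.hand_in()
E
```

```text
cover [518.98673687  16.14830012  45.39114889] ((518.8040161132812, 16.492630004882812), (80.16184997558594, 59.97328567504883), 29.897981643676758)
dish [679.83664928  34.58616121  13.55541225]
pump [368.58348441  72.08695787  16.6869413 ]
wheel [ 594.03204062 -510.0130168    24.71198849]
15.95 [546.34918291 276.34294276 235.35435052] 0.2585899257247436
the job is handed in; nothing more can be done
```

I set the cover on the near half of the mat, open side down, and handed in at about 16 s with the driver board held at the microscope's focus point. The hand-in gives no verdict.

**Cover:** the last top view puts its centre at (519, 16) mm with its top at 45.4 mm. The full 80 x 60 mm outline is visible, so it is standing flat and released.

**Board:** I lifted it by the heat sink, with the jaws at 24 mm. It is held with the solder side to the lens and the long edges level.
- By the arm's own readings it is about 0.9 mm from the target position and within 0.1° of the target angle. The joints were still just before the last pictures.
- Depth points on its top face read about +2.9 mm along the line of sight, where +2 was expected. Its visible edges fit a centred board, but the gripper hid much of it, so I could not measure its centre directly.

**Rest of the bench:** the pump and spare wheel had not moved. I did not compare dish positions exactly, because the two checks used different height limits. The screwdriver, gear motor, tin and meter were not re-measured; the arm did not go down near them.

One check failed: the lens could not be picked out in the scene camera, so its position rests on the top camera. There it matched the position worked out from the stand's base to within 1 mm.

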